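Top up the germination column and take the blackout cover off

ROBOT

A 6-joint arm with a two-finger parallel gripper is mounted at the origin on the work surface. World frame = base frame: x ahead of the robot, y to its left, z up, the work surface at z = 0. Lengths are in mm, angles in degrees, forces in N, time in s.
With the tool pointing down it reaches from about 350 to 850 mm from the base axis. Payload 8.1 kg.
Tool frame: the origin (TCP) lies between the finger pads; the fingertips stand 22 mm ahead of it and the grasp point (between the pads) lies 3 mm ahead of it; z points along the fingers, y is the line along which they close (so a half turn about z gives the same grasp; the last joint's range is limited). The gripper opens to 85 mm and grips with 20 to 120 N. Pads are 22 mm wide; open, the fingers measure 114 mm over their backs; the gripper's body (76 mm by 85 mm) begins 54 mm behind the grasp point. The pads swing forward as they close: fully open they stand 13 mm farther back than shut.
Start: joints at [64.779, 7.471, 85.268, -0, 87.261, -4.893], TCP at [208.421, 562.642, 253.292] pointing down, gripper open.
Joint ranges: [-169.43, 169.43], [-51.17, 129.36], [1.28, 143.12], [-76.62, 256.62], [0, 156.53], [-152.29, 152.29]. Speed limits (degrees/s): [136.94, 136.94, 159.86, 180, 180, 180].

INTERFACE

Orientations are given as [roll, pitch, yaw] about the fixed x, y, z axes, in that order (R = Rz(yaw) Ry(pitch) Rx(roll)).
In Python, from bench import r, vision gives the robot as it stands.
- The arm moves only by the tool step_arm, never from a script. Its argument "targets" is a list that holds one entry, the list of rows, each a list of 6 numbers: the shift along the world's x, y, z in mm, then the turn, a rotation vector about the world's x, y, z in rad. In form: [[[x, y, z, rx, ry, rz], ...]]. A call has 1 to 12 rows; each row is the pose to reach, as a shift and turn from the pose commanded when the call began; what a row does not reach only later rows make up. A row lasts 1/12 s, in which the tool goes at most 41.7 mm and 7.16 degrees, less where a joint would pass 70% of its speed; a pose out of reach is approached as far as the arm can. A call with a gripper value outside its range is refused whole. "fingers" is the gripper's target within -1 to 1 (shut at 1, half-way at 0, fully open at -1), set as the call begins (left out, the last holds). The fingers move at their own pace and stop on an object; "newtons" is the grip in N (left out, the last holds). Time passes only in rows, so rows that repeat a pose let the fingers close. It gives the time, the measured TCP pose, the force, the opening and the grip force at its end, in the units of the state.
- r.sense(): the state, without advancing time (a new reading comes with each control period).
- vision.snapshot(name): name is "side" or "top"; returns a dict with "img" (384x512x3 uint8, blue, green, red), "mtx" (3x3 intrinsics, pixels), "eye" and "attitude" of the camera in the world. Camera axes: x right, y up, looking along -z (the intrinsics and any distortion apply to the point x, -y, -z); pixel columns grow to the right and rows downward; lengths in mm; the calibration is good to about 2 mm. A picture is of the moment at which its call begins. There is no depth.
- r.hand_in(): hands the job in; it is judged then, once.
The state is a dict: "time": time; "joint_pos": joint angles; "qd": joint speeds; "joint_efforts": joint torques, N m; "tool_pos": TCP position; "tcp_rot": TCP orientation; "ft_force": force on the tool from outside, world axes, zero at the start; "wrist_torque": the same for the moment, N m; "finger_gap": finger opening in mm; "grip_force": force on a finger pad.
Only numpy, scipy, OpenCV 4.12 (cv2) and the standard library are available. Lean on these libraries where they do the work, as an engineer would, in place of code of your own. Each camera call takes 0.05 s, during which the arm holds its last target. There are 200 camera calls.

TASK

The seedlings are up, so the germination column gets its next tray and its lids, and the blackout comes off: stack the loose seed tray squarely on the tray that stands in the drip tray, then pick up the dome lid with its blackout cover still nested over it and lower the pair together onto the stacked tray, lowering each into its seat rather than dropping it and keeping it level. Then let go of the pair and lift the blackout cover alone straight up off the dome lid, which must stay seated on the tray, and finish still holding the cover level above the column, its lower edge clear above the top of the dome's vent chimney. Do not shove the fan, the thermometer or the humidifier.

Things in the scene. Friction and masses are not known exactly. Their poses are not given: they have to be found in the camera images.
- drip_tray: Fixed shallow black drip tray, 184 x 154 mm, floor 4 mm thick with a 14 mm high lip, in which the column stands. Origin: centre of its underside, on the work surface; x along its long side, z up.
- lower_tray: Green seed tray standing loose in the drip tray (the column so far), 0.55 kg, same build and axes as seed_tray. A tray or dome lid seated on a tray has its origin 46 mm above that tray's origin, centred, long sides parallel (either way round), feet inside the rim with 4 mm play all round.
- seed_tray: Loose green open tray on the work surface, about 0.4 kg. Origin: centre of its underside; x along its long side, z up. 158 (x) x 128 (y) mm, rim at 52 mm height, walls 4 mm, inner floor at 10 mm. Foot 142 x 112 mm, 6 mm deep, drops inside the rim of the tray below. Strips of seedlings, 26 mm high with seedlings to about 43 mm, fill both ends beyond 34 mm from the middle (x).
- seed_tray_rib (a point): Middle of the top edge of seed_tray's carrying rib, by which it is lifted: 44 mm above the tray's origin, 8 mm below the rim. The rib is 12 mm thick (tray's y), 66 mm long (x), and stands on the inner floor (34 mm high) in the tray's middle, with 54 mm of free floor on each side (y).
- dome_lid: Clear inner lid, 0.17 kg, standing under the blackout cover. Origin: centre of its underside; x along its long side, z up. Lip 142 x 112 mm, 6 mm deep, drops inside a tray's rim; flange 158 x 128 mm, at 6 to 10 mm, rests on the rim; dome 138 x 108 mm up to 50 mm. The cover only rests on the flange, so lifting by the chimney brings up both (they may hang a few degrees off level).
- chimney_top (a point): Centre of the top face of the dome lid's upright green vent chimney, 105 mm above dome_lid's origin. The chimney is rigid, 44 (dome's x) x 26 (y) mm, starts at 50 mm, passes freely through the cover's collar and stands 28 mm above the collar's top.
- blackout_cover: Black outer lid, 0.16 kg, open below, resting loose over the dome lid with 4 mm play, axes parallel to it. Origin: centre of its lower edge (nested: 10 mm above dome_lid's origin); x along its long side, z up. 152 (x) x 122 (y) mm, walls 3 mm, top face 45 mm above the lower edge.
- collar_top (a point): Centre of the top edge of the collar round the hole in the cover, by which the cover is lifted: 67 mm above blackout_cover's origin. Collar outside 70 (x) x 52 (y) mm, wall 6 mm, 22 mm high above the cover's top face; 7 mm free all round the chimney inside.
- desk_fan: Bystander: small black fan on a foot, 116 mm wide (y), 148 mm high, about 62 mm deep. Origin: centre of its foot; it blows along -x.
- thermometer: Bystander: white square thermometer lying flat, 75 x 75 x 20 mm. Origin: centre of its underside.
- humidifier: Bystander: pale egg-shaped humidifier, 172 mm in diameter, 210 mm high. Origin: centre of its underside.
Not all that is in view belongs to the job. What is shaped like the lower_tray but red or yellow is not meant. Leave any pink look-alike of the blackout_cover alone.

How it is judged:
By the outcome, as a careful person would: the job done as asked, in the order asked, and still so for the second after the job is handed in, while the arm keeps its last pose, push and grip.
It also fails if it takes over 72 s, if anything falls off the work surface, if the arm or the gripper's body presses on something with over 40 N, if the wrist force passes 120 N, or if a joint passes its speed limit or range.

## Working session

There is one attempt and no reset: what is moved stays moved. The work goes in short steps, Python scripts to look and compute and a tool call to move; the robot and the scene stay as the last step left them, time stands still between calls to the robot, and variables do not carry over. Pictures are saved under pics/ and viewed, at most 10 in all, crops included, and the job is handed in when it is done.

Besides the shell and the picture viewer there is one more tool, called after "Call:" as a command line: name --argument value ..., lists and objects as JSON in quotes. step_arm: Moves the arm, as the interface text tells. Its arguments: {"type":"object","properties":{"targets":{"type":"array"},"fingers":{"type":"number"},"newtons":{"type":"number"}},"required":["targets"]}

```bash
ls; mkdir -p pics
cat > h.py <<'E'
import numpy as np, cv2
from bench import r, vision
def snap(n):
    s=vision.snapshot(n); return s
E
python3 - <<'E'
from h import *
for n in("side","top"):
    s=snap(n); cv2.imwrite(f"pics/{n}0.png",s["img"]); np.save(f"{n}0.npy",s,allow_pickle=True)
    print(n,{k:v for k,v in s.items() if k!="img"})
print(r.sense())
E
```

```text
pics
side {'mtx': array([[441.41380649,   0.        , 254.38767636],
       [  0.        , 441.41380649, 198.40110139],
       [  0.        ,   0.        ,   1.        ]]), 'eye': array([ 321.7016385 , 1005.86829028, 1356.43860103]), 'attitude': array([  40.39827972,    0.38056866, -167.73600598])}
top {'mtx': array([[348.56379433,   0.        , 249.63177517],
       [  0.        , 348.56379433, 193.19371326],
       [  0.        ,   0.        ,   1.        ]]), 'eye': array([ 341.24049016,  -22.09502308, 1226.47865297]), 'attitude': array([ 1.25207087e+01, -6.03007081e-02, -9.05746418e+01])}
{'time': 0.1, 'joint_pos': array([ 6.47786851e+01,  7.51199452e+00,  8.53224089e+01, -2.27601123e-03,
        8.72632298e+01, -4.89331926e+00]), 'qd': array([ 0.0087845 , -0.06139451, -0.096168  ,  0.12460354, -0.03162547,
       -0.02806217]), 'joint_efforts': array([ 1.04054408e-03, -5.70955610e+01, -5.01937079e+01, -2.37656614e-04,
        8.26445001e-03,  1.12630507e-04]), 'tool_pos': array([208.23213199, 562.21202843, 252.3427108 ]), 'tcp_rot': array([-1.79902529e+02, -6.06324270e-03,  1.59672110e+02]), 'ft_force': array([0.25178624, 0.17456133, 0.35030031]), 'wrist_torque': array([ 0.04156442, -0.00862223,  0.01122375]), 'grip_force': 0.0, 'finger_gap': 85.65131406360767}
```

View pics/side0.png

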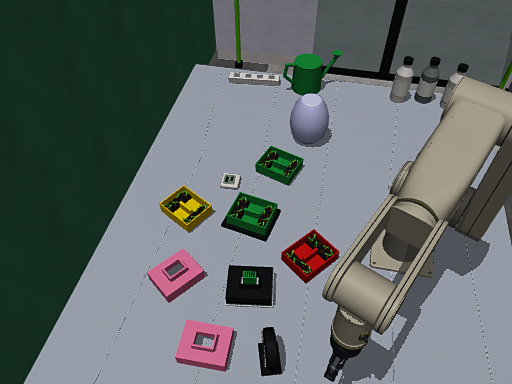

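View pics/top0.png

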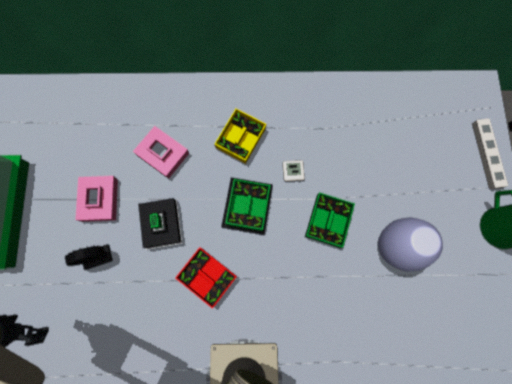

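Candidates (top picture): the green tray at (331,220) (side: 279,164) has no black lip, so it is the loose seed_tray. The green tray at (248,205) (side: 251,215) stands in the black drip tray, so it is lower_tray; the red and yellow trays are decoys. The black cover with the green chimney at (160,222) (side: 250,285) is the pair; the two pink covers are decoys. The fan is at (88,257), the thermometer at (293,171) and the humidifier at (410,243). I'll confirm these in one crop and measure.

```bash
cat >> h.py <<'E'
from scipy.spatial.transform import Rotation as Ro
def rays(s,px):
    px=np.atleast_2d(px).astype(float); M=s["mtx"]
    d=np.c_[(px[:,0]-M[0,2])/M[0,0],-(px[:,1]-M[1,2])/M[1,1],-np.ones(len(px))]
    return Ro.from_euler("xyz",s["attitude"],degrees=True).apply(d)
def plane(s,px,z):
    d=rays(s,px); return (s["eye"]+d*((z-s["eye"][2])/d[:,2])[:,None])[:,:2]
def project(s,P):
    c=Ro.from_euler("xyz",s["attitude"],degrees=True).inv().apply(np.atleast_2d(P)-s["eye"]); M=s["mtx"]
    return np.c_[M[0,2]+M[0,0]*c[:,0]/-c[:,2],M[1,2]+M[1,1]*c[:,1]/c[:,2]]
def mask(s,col,box):
    h=cv2.cvtColor(s["img"],cv2.COLOR_BGR2HSV); x0,y0,x1,y1=box
    m=cv2.inRange(h,(45,90,30),(80,255,255)) if col=="green" else cv2.inRange(h,(0,0,0),(180,255,60))
    o=np.zeros_like(m); o[y0:y1,x0:x1]=m[y0:y1,x0:x1]; return o
def box(s,m,z,L,W,close=5):
    """centre and yaw of an L x W rectangle at height z: edges away from camera nadir are true, inset by half size"""
    m=cv2.morphologyEx(m,cv2.MORPH_CLOSE,np.ones((close,close)))
    c=max(cv2.findContours(m,0,1)[0],key=cv2.contourArea)[:,0,:]
    ctr=c.mean(0); c=np.vstack([c+d for d in((-.5,-.5),(.5,-.5),(-.5,.5),(.5,.5))])+0.0
    p=plane(s,c,z).astype(np.float32); (cx,cy),(w,h),a=cv2.minAreaRect(p)
    if w<h: a+=90; w,h=h,w
    a=(a+90)%180-90; t=np.radians(a); out=np.zeros(2)
    for u,l in((np.array([np.cos(t),np.sin(t)]),L),(np.array([-np.sin(t),np.cos(t)]),W)):
        if u@(np.array([cx,cy])-s["eye"][:2])<0:u=-u
        out+=u*((p@u).max()-l/2)
    return out,a,(w,h),ctr
E
python3 - <<'E'
from h import *
S={n:np.load(f"{n}0.npy",allow_pickle=True).item() for n in("side","top")}
B={"seed":("green",52,158,128,dict(side=(250,140,310,190),top=(302,188,360,252))),
"low":("green",56,158,128,dict(side=(215,185,290,242),top=(215,170,278,238))),
"chim":("green",105,44,26,dict(side=(235,260,265,292),top=(145,205,172,240))),
"cover":("black",55,152,122,dict(side=(215,255,285,312),top=(130,190,188,255)))}
rows=[]
for k,(c,z,L,W,b) in B.items():
    row=[]
    for n,s in S.items():
        m=mask(s,c,b[n]); o,a,wh,ctr=box(s,m,z,L,W,3 if k=="chim" else 7)
        print(k,n,o.round(1),round(a,1),np.round(wh,1),ctr.round(1))
        x0,y0,x1,y1=b[n]; row.append(cv2.resize(s["img"][y0:y1,x0:x1],(195,195),interpolation=3))
    rows.append(np.vstack(row))
cv2.imwrite("pics/crop1.png",np.hstack(rows))
for k,ps,pt in (("fan",(268,372),(90,265)),("therm",(231,181),(293,171)),("humid",(310,138),(400,250))):
    print(k,plane(S["side"],ps,10),plane(S["top"],pt,10))
E
```

```text
seed side [ 511.1 -305.7] -18.8 [182.1 172.6] [279.  164.8]
seed top [ 510.5 -302.7] -18.7 [166.5 135.4] [330.2 220. ]
low side [567.  -23.1] -10.3 [175.4 163.8] [251.5 213.2]
low top [569.9 -13.9] -10.3 [169.6 140.5] [247.7 204.3]
chim side [514.8 293.2] -78.0 [51.7 48.9] [249. 277.]
chim top [509.4 291.3] 9.6 [55.4 40.2] [154.4 220.4]
cover side [505.6 283.5] 9.0 [154.6 147.5] [249.4 285.3]
cover top [503.5 283.5] 9.2 [155.  128.7] [159.4 223.1]
fan [[388.59864986 547.944923  ]] [[365.37941817 521.87017155]]
therm [[ 688.84732653 -184.46440181]] [[ 692.26982748 -184.19050555]]
humid [[ 403.7639214  -514.95003006]] [[ 405.43446778 -543.06862079]]
```

View pics/crop1.png

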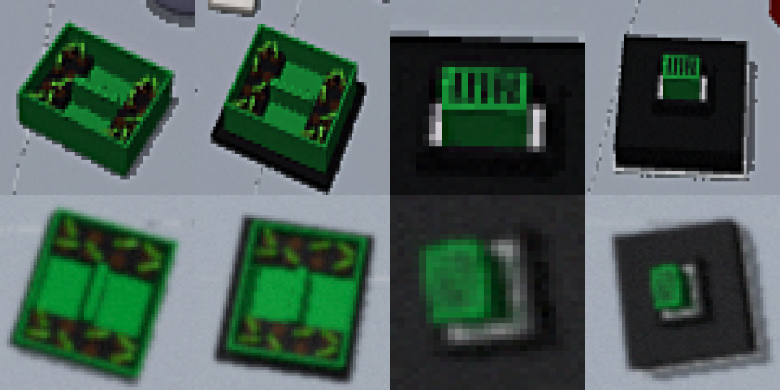

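The crop confirms the choice: in crop column 1 the loose seed tray has its rib and no black lip; in column 2 the lower tray stands in the black drip tray; in columns 3 and 4 the chimney stands in the collar of the black cover. I'll refine the lower tray, since the two views disagree by 9 mm, using brighter rim thresholds.

Run:
```python
from h import *
S={n:np.load(f"{n}0.npy",allow_pickle=True).item() for n in("side","top")}
B={"seed":(52,dict(side=(250,140,310,190),top=(302,188,360,252))),"low":(56,dict(side=(215,185,290,242),top=(215,170,278,238)))}
for k,(z,b) in B.items():
    for n,s in S.items():
        for v in(60,85,105,125):
            m=mask(s,"green",b[n]); m[s["img"][...,1]<v]=0
            o,a,wh,c=box(s,m,z,158,128,9); print(k,n,v,o.round(1),round(a,1),np.round(wh,1))
    # bright free floors: centroid at z=10 (top view)
s=S["top"]
for nm,b in(("seed",B["seed"][1]["top"]),("low",B["low"][1]["top"])):
    x0,y0,x1,y1=b; print(nm); print(s["img"][(y0+y1)//2,x0:x1].tolist())
```

```text
seed side 60 [ 511.1 -305.8] -18.7 [173.  172.7]
seed side 85 [ 511.1 -305.7] -18.8 [164.5 149.5]
seed side 105 [ 511.1 -305.7] -18.8 [163.7 135.1]
seed side 125 [ 511.1 -305.7] -18.8 [162.8 133.1]
seed top 60 [ 510.5 -302.7] -18.7 [166.5 135.4]
seed top 85 [ 510.5 -302.7] -18.8 [163.  135.3]
seed top 105 [ 510.5 -302.7] -18.7 [161.9 132.1]
seed top 125 [ 510.2 -302.4] -18.4 [157.7 121.8]
low side 60 [567.  -23.1] -10.3 [171.3 162.4]
low side 85 [566.9 -23. ] -10.5 [163.1 132.9]
low side 105 [566.9 -23. ] -10.6 [163.2 132.8]
low side 125 [566.9 -23. ] -10.5 [161.4 131.5]
low top 60 [570.1 -15.1] -10.8 [166.7 136.7]
low top 85 [569.6 -16.6] -10.5 [164.5 132.7]
low top 105 [569.2 -18.8] -10.5 [162.9 129.3]
low top 125 [524.7 -42.3] 78.0 [112.6  67.3]
seed
[[181, 169, 162], [180, 170, 164], [182, 172, 166], [179, 170, 166], [181, 169, 163], [179, 168, 159], [165, 158, 145], [108, 110, 91], [49, 87, 27], [47, 120, 13], [35, 107, 2], [35, 107, 6], [42, 131, 4], [49, 144, 5], [48, 143, 3], [52, 147, 8], [47, 146, 6], [53, 146, 5], [49, 146, 5], [49, 146, 2], [50, 147, 10], [50, 146, 10], [
[... 788 characters left out ...]
], [27, 72, 7], [23, 75, 0], [32, 94, 5], [48, 132, 14], [56, 150, 17], [60, 153, 16], [59, 151, 12], [59, 153, 16], [59, 152, 14], [60, 154, 15], [55, 150, 9], [62, 155, 18], [55, 152, 7], [55, 151, 14], [53, 148, 3], [53, 143, 17], [55, 146, 12], [52, 144, 5], [42, 126, 0], [30, 91, 0], [28, 88, 8], [42, 114, 7], [54, 141, 12], [58, 150, 12], [54, 149, 11], [56, 153, 7], [57, 153, 16], [54, 147, 9], [55, 151, 14], [54, 149, 5], [57, 150, 11], [57, 151, 17], [52, 147, 2], [59, 150, 17], [53, 140, 11], [42, 120, 12], [30, 71, 11], [31, 37, 27], [73, 71, 64], [131, 123, 115], [169, 158, 151], [179, 168, 160], [180, 170, 161], [179, 170, 162], [178, 169, 162], [180, 170, 164], [182, 170, 164]]
```

Call:
step_arm --targets '[[[0,0,20,0,0,0],[10,-20,40,0,0,0],[30,-50,40,0,0,0],[50,-80,40,0,0,0],[70,-110,40,0,0,0],[90,-145,40,0,0,0],[115,-180,40,0,0,0],[140,-215,40,0,0,0],[165,-250,40,0,0,0],[190,-285,40,0,0,0],[210,-320,40,0,0,0],[230,-355,40,0,0,0]]]' --fingers -0.1 --newtons 70

```text
time: 1.1
tool_pos: [437.6, 208.0, 293.0]
tcp_rot: [-180.0, -0.0, 159.7]
ft_force: [0.4, 0.2, -0.3]
finger_gap: 46.9
grip_force: 0.0
```

Call:
step_arm --targets '[[[6,-40,0,0,0,0.028],[12,-80,0,0,0,0.028],[18,-120,0,0,0,0.028],[24,-160,0,0,0,0.028],[30,-200,0,0,0,0.028],[36,-240,-5,0,0,0.028],[42,-280,-15,0,0,0.028],[48,-320,-25,0,0,0.028],[54,-360,-40,0,0,0.028],[60,-400,-55,0,0,0.028],[65,-440,-70,0,0,0.028],[70,-475,-90,0,0,0.028]]]'

```text
time: 2.1
tool_pos: [506.8, -264.8, 204.8]
tcp_rot: [-180.0, 0.1, 161.2]
ft_force: [0.6, 0.1, 0.9]
finger_gap: 47.0
grip_force: 0.0
```

Call:
step_arm --targets '[[[0,-20,-20,0,0,0],[0,-34,-40,0,0,0],[0,-34,-70,0,0,0],[0,-34,-85,0,0,0],[0,-34,-85,0,0,0]]]'

```text
time: 2.52
tool_pos: [503.6, -294.7, 114.2]
tcp_rot: [179.9, -0.5, 161.2]
ft_force: [0.4, 0.1, -0.8]
finger_gap: 46.5
grip_force: 0.0
```

Run:
```python
from h import *
a=[]
for n,b in(("side",(215,100,345,215)),("top",(260,165,400,289))):
    s=snap(n); np.save(f"{n}1.npy",s,allow_pickle=True); x0,y0,x1,y1=b
    im=s["img"].copy(); a.append(cv2.resize(im[y0:y1,x0:x1],(400,354),interpolation=2))
cv2.imwrite("pics/p2.png",np.hstack(a)); st=r.sense(); print(st["tool_pos"],st["tcp_rot"],st["finger_gap"],st["joint_pos"])
```

```text
[ 506.16503919 -295.88437952  119.24268808] [ 1.79965728e+02 -1.13853002e-01  1.61274969e+02] 46.88826390735169 [-3.53189341e+01  1.13119981e+01  9.53835949e+01  3.44626688e-04
  7.34233062e+01 -1.06593968e+02]
```

View pics/p2.png

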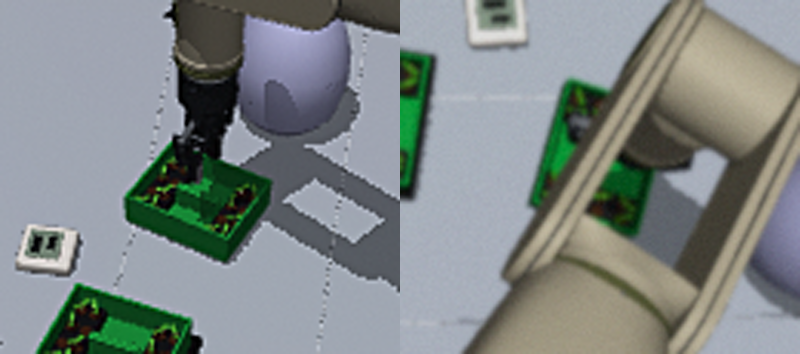

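The gripper is over the seed tray, with the fingers around the rib near (190,170) in the left crop. I'll let it settle and read the pose.

Call:
step_arm --targets '[[[0,0,0,0,0,0],[0,0,0,0,0,0],[0,0,0,0,0,0],[0,0,0,0,0,0]]]'

```text
time: 2.95
tool_pos: [507.5, -296.6, 121.3]
tcp_rot: [-180.0, 0.1, 161.3]
ft_force: [-0.1, -0.5, 0.3]
finger_gap: 47.1
grip_force: 0.0
```

Run:
```python
from h import *
st=r.sense(); print(st["tool_pos"],st["tcp_rot"])
s=np.load("side1.npy",allow_pickle=True).item()
print(project(s,[[508.7,-302,52],[508.7,-302,44],st["tool_pos"]]))
```

```text
[ 507.46101644 -296.56954479  121.25585566] [-1.79961864e+02  1.24357095e-01  1.61296461e+02]
[[279.18234141 160.50476664]
 [279.11347988 161.86441619]
 [279.86335098 149.29301973]]
```

Call:
step_arm --targets '[[[1,-5.5,-15,0,0,0],[1,-5.5,-35,0,0,0],[1,-5.5,-55,0,0,0],[1,-5.5,-68,0,0,0],[1,-5.5,-76,0,0,0],[1,-5.5,-82,0,0,0],[1,-5.5,-84,0,0,0],[1,-5.5,-84,0,0,0],[1,-5.5,-84,0,0,0]]]'

```text
time: 3.7
tool_pos: [508.3, -302.2, 36.8]
tcp_rot: [-180.0, 0.1, 161.3]
ft_force: [0.1, 0.5, -0.4]
finger_gap: 47.0
grip_force: 0.0
```

Call:
step_arm --targets '[[[0,0,0,0,0,0],[0,0,0,0,0,0],[0,0,0,0,0,0],[0,0,0,0,0,0],[0,0,0,0,0,0],[0,0,0,0,0,0]]]' --fingers 1 --newtons 60

```text
time: 4.2
tool_pos: [508.4, -302.1, 36.8]
tcp_rot: [-180.0, 0.1, 161.3]
ft_force: [-0.1, 2.0, 5.8]
finger_gap: 11.0
grip_force: 59.7
```

Call:
step_arm --targets '[[[0,0,3,0,0,0],[0,0,10,0,0,0],[0,0,22,0,0,0],[0,0,40,0,0,0],[0,0,60,0,0,0],[0,0,80,0,0,0],[0,0,98,0,0,0],[0,0,110,0,0,0],[1,6,117,0,0,0.003],[3,15,120,0,0,0.008],[6,30,120,0,0,0.015],[10,50,120,0,0,0.025]]]'

```text
time: 5.2
tool_pos: [517.2, -250.7, 154.7]
tcp_rot: [180.0, -0.1, 162.7]
ft_force: [-0.4, 0.2, -4.1]
finger_gap: 11.2
grip_force: 58.5
```

Call:
step_arm --targets '[[[5,24,0,0,0,0.012],[10,50,0,0,0,0.025],[16,78,0,0,0,0.04],[22,106,0,0,0,0.054],[28,134,0,0,0,0.068],[33,162,0,0,0,0.082],[38,188,0,0,0,0.095],[42,208,0,0,0,0.105],[45,222,0,0,0,0.113],[47,230,0,0,0,0.118],[47.5,232.5,0,0,0,0.118],[47.5,232.5,0,0,0,0.118]]]'

```text
time: 6.2
tool_pos: [564.6, -18.3, 154.9]
tcp_rot: [-180.0, -0.1, 169.5]
ft_force: [0.8, -0.7, -3.8]
finger_gap: 10.8
grip_force: 58.6
```

Call:
step_arm --targets '[[[0,0,0,0,0,0],[0,0,0,0,0,0],[0,0,0,0,0,0]]]'

```text
time: 6.45
tool_pos: [565.1, -20.2, 155.8]
tcp_rot: [-180.0, -0.0, 169.4]
ft_force: [0.9, 0.4, -3.5]
finger_gap: 11.4
grip_force: 58.6
```

Run:
```python
from h import *
a=[]
for n,b in(("side",(185,120,315,250)),("top",(190,140,320,270))):
    s=snap(n); np.save(f"{n}2.npy",s,allow_pickle=True); x0,y0,x1,y1=b
    a.append(cv2.resize(s["img"][y0:y1,x0:x1],(400,400),interpolation=2))
    if n=="side":
        st=r.sense(); zr=st["tool_pos"][2]-36.8+52
        m=mask(s,"green",b); m[s["img"][...,1]<85]=0
        print(zr,box(s,m,zr,158,128,9)); print(project(s,[[st["tool_pos"][0],st["tool_pos"][1],zr]]))
cv2.imwrite("pics/p3.png",np.hstack(a)); print(st["tool_pos"],st["tcp_rot"],st["finger_gap"],st["ft_force"])
```

```text
171.00310039224087 (array([585.13049594, -12.70910551]), 80.04446411132812, (216.23312377929688, 193.5108642578125), array([248.86646884, 201.6735905 ]))
[[251.02794866 188.78430187]]
[565.1415929  -20.12453352 155.80310039] [-1.79990732e+02  1.00664196e-03  1.69398307e+02] 10.83127135516553 [-0.15159557  0.14009147 -4.06387155]
```

View pics/p3.png

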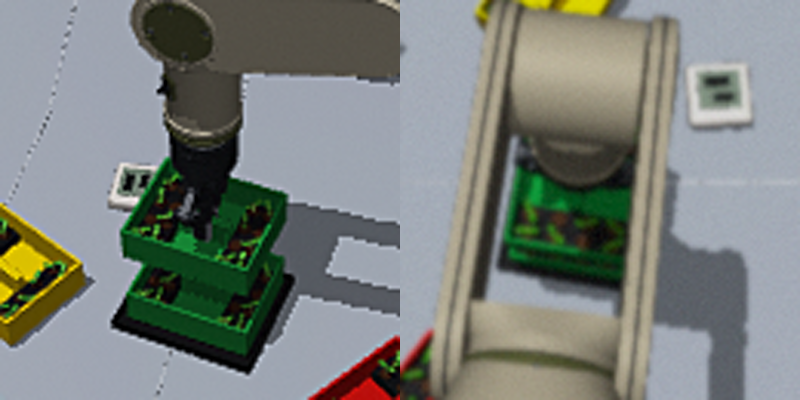

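The held tray hovers level over the lower tray. In the left crop its rim corners are at (122,235), (247,270) and (287,205). The right crop is mostly hidden by the arm. I'll compare the held rim's corners with the expected ones at rim height.

```bash
python3 - <<'E'
from h import *
s=np.load("side2.npy",allow_pickle=True).item()
def corners(x,y,a):
    t=np.radians(a);R=np.array([[np.cos(t),-np.sin(t)],[np.sin(t),np.cos(t)]])
    return np.array([x,y])+np.array([[79,64],[-79,64],[-79,-64],[79,-64]])@R.T
def cropc(x,y,a,z): p=project(s,np.c_[corners(x,y,a),np.full(4,z)]); return ((p-[185,120])*400/130).round(0).tolist()
print(cropc(565.1,-20.1,-10.6,171)); print(cropc(566,-19.7,-10.5,56))
E
python3 - <<'E'
import cv2,numpy as np,sys
sys.path.insert(0,'.')
s=np.load("side2.npy",allow_pickle=True).item()
cv2.imwrite("pics/p4.png",cv2.resize(s["img"][165:235,215:285],(595,595),interpolation=cv2.INTER_CUBIC))
E
```

```text
[[119.0, 230.0], [245.0, 271.0], [286.0, 193.0], [164.0, 156.0]]
[[123.0, 292.0], [244.0, 332.0], [282.0, 256.0], [166.0, 219.0]]
```

View pics/p4.png

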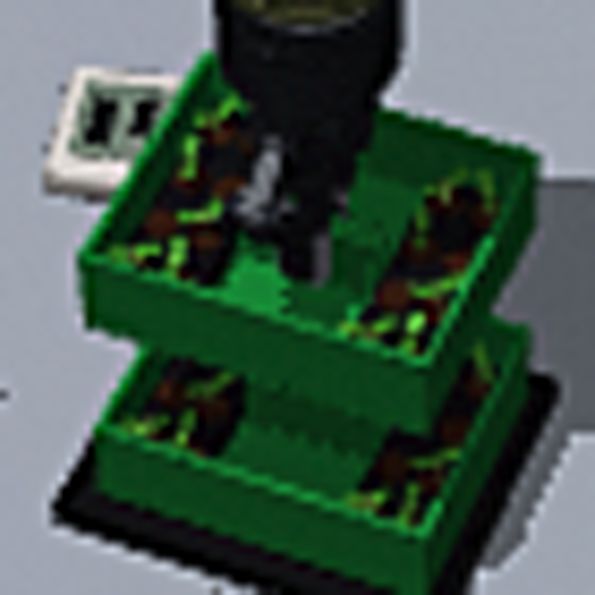

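The enlarged crop shows the held rim at (80,257), (430,368), (540,158) and the lower rim at (95,428), (428,535), (528,325). Both match prediction within half a pixel, so they are aligned to about 1 mm. Lowering.

Call:
step_arm --targets '[[[0.9,-0.4,-8,0,0,0],[0.9,-0.4,-22,0,0,0],[0.9,-0.4,-36,0,0,0],[0.9,-0.4,-47,0,0,0],[0.9,-0.4,-54,0,0,0],[0.9,-0.4,-58,0,0,0],[0.9,-0.4,-60,0,0,0],[0.9,-0.4,-62,0,0,0],[0.9,-0.4,-64,0,0,0],[0.9,-0.4,-65,0,0,0],[0.9,-0.4,-65,0,0,0]]]'

```text
time: 7.47
tool_pos: [566.3, -19.7, 91.0]
tcp_rot: [180.0, 0.0, 169.5]
ft_force: [-0.1, 0.5, -4.0]
finger_gap: 11.5
grip_force: 58.6
```

Call:
step_arm --targets '[[[0,0,-1,0,0,0],[0,0,-2,0,0,0],[0,0,-3,0,0,0],[0,0,-4,0,0,0],[0,0,-4,0,0,0]]]'

```text
time: 7.88
tool_pos: [566.2, -19.7, 86.9]
tcp_rot: [180.0, 0.0, 169.5]
ft_force: [-0.1, -0.2, -4.4]
finger_gap: 10.8
grip_force: 58.8
```

Call:
step_arm --targets '[[[0,0,-0.5,0,0,0],[0,0,-1,0,0,0],[0,0,-1,0,0,0]]]'

```text
time: 8.13
tool_pos: [566.3, -19.7, 86.8]
tcp_rot: [-180.0, 0.0, 169.5]
ft_force: [-4.3, 0.4, 5.6]
finger_gap: 11.1
grip_force: 60.1
```

Seated: the push reverses at exactly the expected height. Releasing and rising.

Call:
step_arm --targets '[[[0,0,0.5,0,0,0],[0,0,0.5,0,0,0],[0,0,0.5,0,0,0],[0,0,0.5,0,0,0],[0,0,5,0,0,0],[0,0,20,0,0,0],[0,0,45,0,0,0],[0,0,80,0,0,0],[0,0,115,0,0,0],[0,0,145,0,0,0],[0,20,165,0,0,0.05],[-6,50,175,0,0,0.12]]]' --fingers -0.1

```text
time: 9.13
tool_pos: [562.2, 28.7, 265.7]
tcp_rot: [-180.0, 0.4, 176.3]
ft_force: [1.2, 0.4, -0.2]
finger_gap: 47.1
grip_force: 0.0
```

Call:
step_arm --targets '[[[-5,25,0,0,0,0.02],[-12,55,0,0,0,0.05],[-19,90,0,0,0,0.08],[-27,125,-5,0,0,0.11],[-35,160,-15,0,0,0.14],[-43,195,-25,0,0,0.17],[-50,225,-40,0,0,0.2],[-55,248,-55,0,0,0.223],[-57,257,-65,0,0,0.223],[-57,257,-75,0,0,0.223],[-57,257,-80,0,0,0.223],[-57,257,-80,0,0,0.223]]]'

```text
time: 10.13
tool_pos: [502.9, 285.9, 179.4]
tcp_rot: [-179.9, -0.1, -170.9]
ft_force: [-0.7, -0.0, -0.1]
finger_gap: 46.9
grip_force: 0.0
```

Call:
step_arm --targets '[[[0,0,0,0,0,0],[0,0,0,0,0,0],[0,0,0,0,0,0]]]'

```text
time: 10.38
tool_pos: [504.1, 286.6, 181.9]
tcp_rot: [180.0, 0.1, -171.0]
ft_force: [0.1, 0.4, -0.3]
finger_gap: 47.3
grip_force: 0.0
```

Run:
```python
from h import *
s=snap("side"); np.save("side3.npy",s,allow_pickle=True); st=r.sense(); print(st["tool_pos"],st["tcp_rot"],st["finger_gap"])
a=cv2.resize(s["img"][245:315,210:280],(400,400),interpolation=2); b=cv2.resize(s["img"][165:235,215:285],(400,400),interpolation=2)
cv2.imwrite("pics/p5.png",np.hstack([a,b]))
def cc(P,o): return (((project(s,P)-o)+.5)*400/70).round(0).tolist()
def R(a): t=np.radians(a); return np.array([[np.cos(t),-np.sin(t)],[np.sin(t),np.cos(t)]])
q=np.array([[1,1],[-1,1],[-1,-1],[1,-1]])
print("chim",cc(np.c_[[505,286]+(q*[22,13])@R(9.1).T,np.full(4,105)],[210,245]))
print("cov",cc(np.c_[[503,283.5]+(q*[76,61])@R(9.1).T,np.full(4,55)],[210,245]))
print("stack",cc(np.c_[[566.3,-19.7]+(q*[79,64])@R(-10.5).T,np.full(4,102)],[215,165]),cc(np.c_[[566,-20]+(q*[79,64])@R(-10.5).T,np.full(4,56)],[215,165]))
```

```text
[503.94563099 286.78094747 181.87348752] [ 1.79979535e+02  9.02781080e-02 -1.70952292e+02] 46.79639386095988
chim [[185.0, 187.0], [262.0, 191.0], [265.0, 151.0], [188.0, 147.0]]
cov [[91.0, 298.0], [358.0, 311.0], [364.0, 126.0], [111.0, 115.0]]
stack [[56.0, 244.0], [284.0, 319.0], [357.0, 176.0], [137.0, 108.0]] [[61.0, 288.0], [284.0, 362.0], [355.0, 220.0], [140.0, 153.0]]
```

View pics/p5.png

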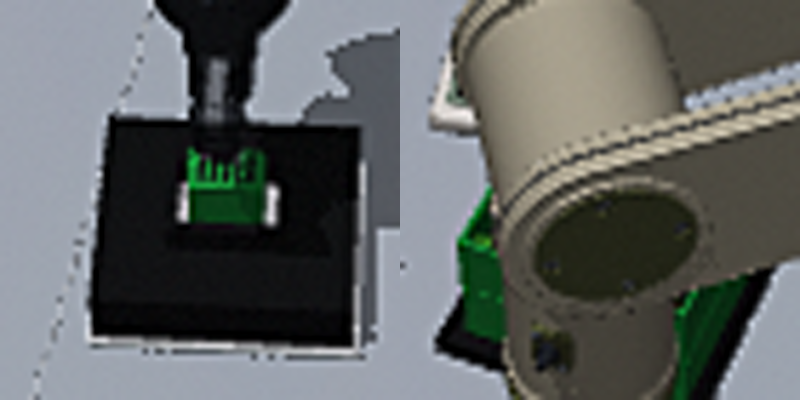

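The chimney's top edge runs (188,185)–(267,187), within half a pixel of prediction, and the gripper is centred above it. The column is hidden behind the arm. Descending.

Call:
step_arm --targets '[[[0,-0.5,-15,0,0,0],[0,-0.5,-35,0,0,0],[0,-0.5,-55,0,0,0],[0,-0.5,-68,0,0,0],[0,-0.5,-76,0,0,0],[0,-0.5,-80,0,0,0],[0,-0.5,-82,0,0,0],[0,-0.5,-82,0,0,0],[0,-0.5,-82,0,0,0]]]'

```text
time: 11.18
tool_pos: [503.8, 287.1, 99.9]
tcp_rot: [180.0, 0.1, -170.9]
ft_force: [1.2, -0.1, 0.3]
finger_gap: 46.8
grip_force: 0.0
```

Call:
step_arm --targets '[[[0,0,0,0,0,0],[0,0,0,0,0,0],[0,0,0,0,0,0],[0,0,0,0,0,0],[0,0,0,0,0,0]]]' --fingers 1 --newtons 60

```text
time: 11.6
tool_pos: [503.8, 287.0, 99.9]
tcp_rot: [180.0, 0.1, -170.9]
ft_force: [-1.0, -1.8, 6.3]
finger_gap: 25.4
grip_force: 60.0
```

Call:
step_arm --targets '[[[0,0,2,0,0,0],[0,0,6,0,0,0],[0,0,14,0,0,0],[0,0,28,0,0,0],[0,0,46,0,0,0],[0,0,66,0,0,0],[0,0,86,0,0,0],[0,0,106,0,0,0],[0,0,124,0,0,0],[0,0,138,0,0,0],[0,0,145,0,0,0],[0,0,147,0,0,0]]]'

```text
time: 12.6
tool_pos: [503.7, 287.1, 247.8]
tcp_rot: [180.0, 0.1, -170.9]
ft_force: [1.0, 0.7, -2.7]
finger_gap: 25.4
grip_force: 59.2
```

Call:
step_arm --targets '[[[1,-6,0,0,0,-0.006],[4,-20,0,0,0,-0.022],[8,-40,0,0,0,-0.044],[13,-64,0,0,0,-0.07],[18,-90,0,0,0,-0.1],[24,-118,0,0,0,-0.13],[30,-146,0,0,0,-0.163],[36,-174,0,0,0,-0.195],[41,-202,0,0,0,-0.225],[46,-228,0,0,0,-0.255],[51,-252,0,0,0,-0.282],[55,-272,0,0,0,-0.304]]]'

```text
time: 13.6
tool_pos: [557.2, 11.7, 244.1]
tcp_rot: [-179.9, -0.1, 171.5]
ft_force: [1.4, 0.1, -3.4]
finger_gap: 24.6
grip_force: 59.3
```

Call:
step_arm --targets '[[[4,-15,0,0,0,-0.017],[6,-26,0,0,0,-0.03],[7,-32,0,0,0,-0.036],[7.5,-34.5,0,0,0,-0.038],[7.5,-34.5,0,0,0,-0.038],[7.5,-34.5,0,0,0,-0.038],[7.5,-34.5,0,0,0,-0.038]]]'

```text
time: 14.18
tool_pos: [565.5, -18.9, 245.8]
tcp_rot: [180.0, -0.0, 169.6]
ft_force: [-0.3, 0.0, -3.2]
finger_gap: 24.9
grip_force: 59.4
```

Run:
```python
from h import *
s=snap("side"); np.save("side4.npy",s,allow_pickle=True); st=r.sense(); T=st["tool_pos"]; print(T,st["tcp_rot"],st["finger_gap"],st["ft_force"],st["grip_force"])
o=[210,140]
cv2.imwrite("pics/p6.png",cv2.resize(s["img"][140:240,210:295],(510,600),interpolation=2))
def cc(P): return (((project(s,P)-o)+.5)*6).round(0).tolist()
def R(a): t=np.radians(a); return np.array([[np.cos(t),-np.sin(t)],[np.sin(t),np.cos(t)]])
q=np.array([[1,1],[-1,1],[-1,-1],[1,-1]]); dz=T[2]-99.9
yaw=st["tcp_rot"][2]-180 if st["tcp_rot"][2]>0 else st["tcp_rot"][2]+180
for nm,h,z in(("flange",[79,64],10),("coverbot",[76,61],10),("covertop",[76,61],55),("collar",[35,26],77)): print(nm,cc(np.c_[T[:2]+(q*h)@R(yaw).T,np.full(4,z+dz)]))
print("stackrim",cc(np.c_[[566.3,-19.7]+(q*[79,64])@R(-10.5).T,np.full(4,102)]),"low",cc(np.c_[[566.3,-19.7]+(q*[79,64])@R(-10.5).T,np.full(4,56)]))
```

```text
[565.54810324 -18.8187653  245.86691204] [1.79988111e+02 3.16383482e-04 1.69601218e+02] 25.197648206439645 [ 0.11710866 -0.3566973  -3.71017331] 59.35490548610687
flange [[84.0, 351.0], [331.0, 429.0], [409.0, 278.0], [172.0, 206.0]]
coverbot [[91.0, 348.0], [328.0, 424.0], [402.0, 280.0], [174.0, 211.0]]
covertop [[87.0, 298.0], [329.0, 374.0], [405.0, 229.0], [172.0, 160.0]]
collar [[174.0, 252.0], [285.0, 286.0], [319.0, 225.0], [210.0, 192.0]]
stackrim [[89.0, 406.0], [328.0, 485.0], [405.0, 335.0], [174.0, 263.0]] low [[93.0, 453.0], [328.0, 531.0], [403.0, 382.0], [177.0, 311.0]]
```

View pics/p6.png

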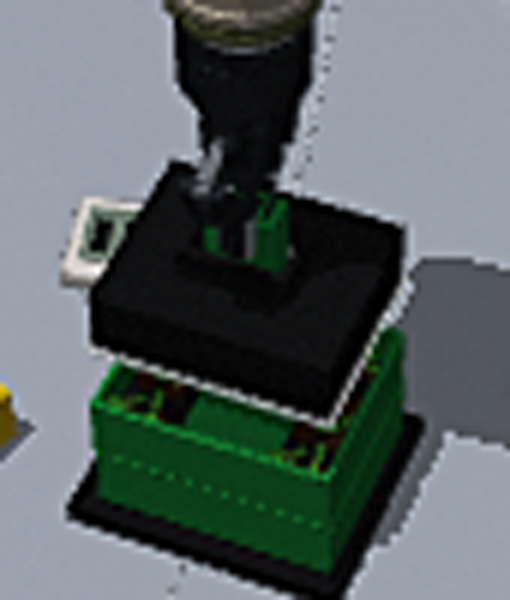

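The pair hangs level over the column: the flange corners are at about (92,350), (335,428), (410,282) and the upper tray's rim at (93,402), (333,483), (404,333). The trays stack flush. Alignment is within about 1.5 mm, so I lower it.

Call:
step_arm --targets '[[[0.5,-1,-5,0,0,0],[0.5,-1,-14,0,0,0],[0.5,-1,-24,0,0,0],[0.5,-1,-32,0,0,0],[0.5,-1,-37,0,0,0],[0.5,-1,-40,0,0,0],[0.5,-1,-42,0,0,0],[0.5,-1,-44,0,0,0],[0.5,-1,-45.5,0,0,0],[0.5,-1,-46.5,0,0,0],[0.5,-1,-46.5,0,0,0]]]'

```text
time: 15.15
tool_pos: [566.2, -20.7, 199.4]
tcp_rot: [180.0, 0.0, 169.5]
ft_force: [0.3, -0.3, -4.1]
finger_gap: 25.1
grip_force: 59.4
```

Call:
step_arm --targets '[[[0,0,-1,0,0,0],[0,0,-2,0,0,0],[0,0,-3,0,0,0],[0,0,-3,0,0,0]]]'

```text
time: 15.48
tool_pos: [566.1, -20.7, 196.2]
tcp_rot: [-180.0, -0.0, 169.5]
ft_force: [-0.3, -0.6, -3.6]
finger_gap: 24.4
grip_force: 59.4
```

Call:
step_arm --targets '[[[0,0,-0.4,0,0,0],[0,0,-0.8,0,0,0],[0,0,-1,0,0,0],[0,0,-1,0,0,0]]]'

```text
time: 15.82
tool_pos: [566.2, -20.7, 195.9]
tcp_rot: [-180.0, 0.0, 169.5]
ft_force: [-3.4, 0.1, 2.9]
finger_gap: 24.9
grip_force: 60.2
```

Seated at the expected height. Opening fully, then lowering around the collar.

Call:
step_arm --targets '[[[0,0,0.5,0,0,0],[0,0,0.5,0,0,0],[0,0,0.5,0,0,0],[0,0,0.5,0,0,0],[0,0,0.5,0,0,0],[0,0,0.5,0,0,0],[0,0,0.5,0,0,0]]]' --fingers -1

```text
time: 16.4
tool_pos: [566.1, -20.7, 195.8]
tcp_rot: [180.0, 0.0, 169.5]
ft_force: [0.1, -0.5, 0.2]
finger_gap: 85.3
grip_force: 0.0
```

Call:
step_arm --targets '[[[0,0,-3,0,0,0],[0,0,-8,0,0,0],[0,0,-13,0,0,0],[0,0,-17,0,0,0],[0,0,-19.5,0,0,0],[0,0,-20,0,0,0],[0,0,-20,0,0,0]]]'

```text
time: 16.98
tool_pos: [565.9, -20.7, 175.4]
tcp_rot: [-180.0, -0.0, 169.5]
ft_force: [0.3, -0.2, 0.6]
finger_gap: 85.5
grip_force: 0.0
```

Call:
step_arm --targets '[[[0,0,0,0,0,0],[0,0,0,0,0,0],[0,0,0,0,0,0],[0,0,0,0,0,0],[0,0,0,0,0,0],[0,0,0,0,0,0]]]' --fingers 1 --newtons 45

```text
time: 17.48
tool_pos: [566.5, -20.7, 176.5]
tcp_rot: [180.0, 0.1, 169.5]
ft_force: [-0.3, 0.6, 3.4]
finger_gap: 51.0
grip_force: 48.3
```

Gripping the collar (51 mm). Lifting straight up, slowly at first.

Call:
step_arm --targets '[[[0,0,1,0,0,0],[0,0,3,0,0,0],[0,0,6,0,0,0],[0,0,10,0,0,0],[0,0,14,0,0,0],[0,0,18,0,0,0],[0,0,20,0,0,0],[0,0,20,0,0,0]]]'

```text
time: 18.15
tool_pos: [566.6, -20.7, 196.8]
tcp_rot: [180.0, 0.1, 169.5]
ft_force: [-0.4, 0.3, -1.5]
finger_gap: 50.9
grip_force: 47.8
```

Run:
```python
from h import *
s=snap("side"); cv2.imwrite("pics/p7.png",cv2.resize(s["img"][140:240,210:295],(510,600),interpolation=2))
st=r.sense(); print(st["tool_pos"],st["finger_gap"],st["ft_force"],st["wrist_torque"])
```

```text
[566.39557061 -20.72455535 196.35750074] 50.87703774053699 [-0.58206116 -0.02755534 -0.81522851] [ 0.01934245 -0.00929521 -0.01187496]
```

View pics/p7.png

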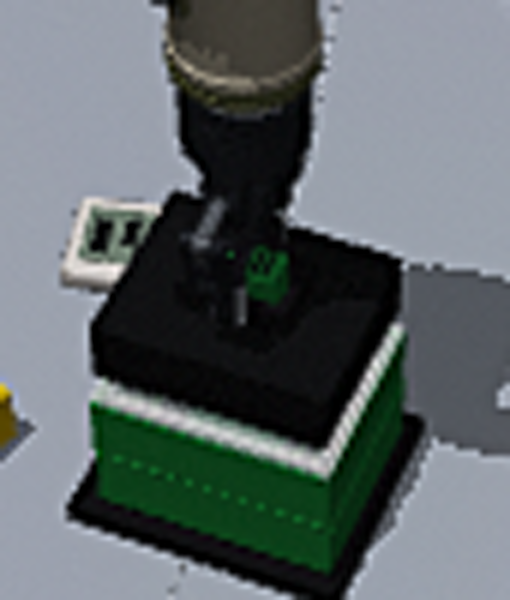

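The cover is 20 mm up. The white dome flange stays seated flush on the tray rim (edge (93,395)–(330,470)), and the force shows the cover's weight only. Continuing.

Call:
step_arm --targets '[[[0,0,3,0,0,0],[0,0,9,0,0,0],[0,0,18,0,0,0],[0,0,29,0,0,0],[0,0,41,0,0,0],[0,0,53,0,0,0],[0,0,65,0,0,0],[0,0,77,0,0,0],[0,0,88,0,0,0],[0,0,97,0,0,0],[0,0,104,0,0,0],[0,0,109,0,0,0]]]'

```text
time: 19.2
tool_pos: [566.3, -20.7, 306.0]
tcp_rot: [180.0, 0.0, 169.5]
ft_force: [0.2, 0.3, -1.8]
finger_gap: 51.1
grip_force: 47.8
```

Call:
step_arm --targets '[[[0,0,3,0,0,0],[0,0,5,0,0,0],[0,0,6,0,0,0],[0,0,6,0,0,0],[0,0,6,0,0,0],[0,0,6,0,0,0],[0,0,6,0,0,0],[0,0,6,0,0,0]]]'

```text
time: 19.87
tool_pos: [566.0, -20.7, 310.5]
tcp_rot: [-180.0, -0.0, 169.5]
ft_force: [-0.7, 0.2, -0.6]
finger_gap: 50.7
grip_force: 47.8
```

Run:
```python
from h import *
s=snap("side"); cv2.imwrite("pics/p8.png",cv2.resize(s["img"][90:240,195:305],(440,600),interpolation=2))
st=r.sense(); print(st["tool_pos"],st["tcp_rot"],st["finger_gap"],st["ft_force"],st["wrist_torque"])
```

```text
[566.02982167 -20.66977084 310.60788606] [-1.79999529e+02 -2.05927869e-02  1.69526595e+02] 50.625408271461936 [ 0.29933768 -0.20578463 -1.69732852] [ 0.00080273 -0.03257567 -0.0286961 ]
```

View pics/p8.png

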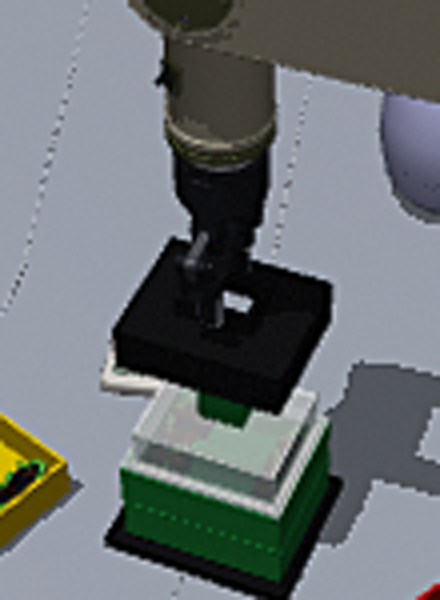

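The cover is held level about 39 mm above the chimney top, and the dome is still seated on the tray (flange at (122,460)–(280,510)).

```bash
python3 -c "
from bench import r
print(r.hand_in())"
```

```text
the job is handed in; nothing more can be done
None
```

The job is done and handed in at about 20 s: the seed tray is stacked, the dome lid is seated on it, and the blackout cover is held level with its lower edge about 39 mm above the chimney top.

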